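# Count to the third gap and slide the brush home

## Task

Run one fingertip along the top of the grooming rack's front rail to count the gaps, from the first gap at the left end (as seen from the robot) over the second to the third, and touch the rail no further right than that. Then push the rubber brush along the counter into that third gap until it is fully home against the rack's back bar, and leave it there. Push with the fingers only, never picking the brush up off the counter or tipping it, and leave everything else where it is.

Things in the scene. Friction and masses are not known exactly. Their poses are not given: they have to be found in the camera images.
- rack: Fixed dark wire rack, 426 mm wide (y), 76 deep (x), 58 high. Seven hoops of 6 mm wire, 70 mm apart, leave six gaps 64 mm clear, open to the robot, with no floor wire. Gap centres from the left: y = +175, +105, +35, -35, -105, -175 mm. Each hoop: uprights at x = 0, 70, wires between at z = 20 and 54. Origin: on the counter below the middle of the front rail. x from front to back, y left, z up.
- gap3 (a point): Mouth of the third gap from the left: on the counter midway between its two hoops, directly below the front rail (rack x = 0, y = +35 mm, z = 0), axes as the rack.
- back_bar3 (a point): Middle of the back bar behind the third gap: a point on the front face of this 6 mm wire, 20 mm above the counter, 67 mm behind the gap's mouth. The bar runs along the rack's y and stops what is pushed in.
- rail1: Front rail over the first gap from the left: 65 mm, from the end hoop to hoop12. The whole rail is one straight, smooth, rigid 8 mm round bar along the rack's y, above the front uprights; top 58 mm, underside 50 mm above the counter (it clears the brush). Origin: middle of this length on the bar's axis, z = 54 mm; axes as the rack.
- hoop12: The 10 mm of the same rail bar, level with the rest, where it crosses the hoop between the first and second gaps (rack y = +140 mm). Origin: its middle, on the bar's axis, z = 54 mm.
- rail2: Front rail over the second gap: the 60 mm between hoop12 and hoop23. Origin: its middle, on the bar's axis, z = 54 mm; axes as the rack.
- hoop23: The same where the rail crosses the hoop between the second and third gaps (rack y = +70 mm).
- rail3: Front rail over the third gap: the 65 mm from hoop23 to the middle of the next hoop, where rail_rest begins. Origin: its middle, on the bar's axis, z = 54 mm; axes as the rack.
- rail_rest: The rest of the front rail, 210 mm, over the fourth to sixth gaps (from rack y = 0 to -210 mm). Origin: its middle, on the bar's axis. Not to be touched.
- brush: Loose black rubber brush studs down between the robot and the rack: a block 92 mm long (x), 50 wide (y), 36 high, about 0.14 kg; ends and sides flat from 10 to 26 mm up; both ends alike. It slides on the counter. Origin: centre of its underside. +x points at the rack within 0.45 rad. Home against the back bar, its origin is 21 mm behind the rail's axis and its rear end 25 mm in front of it.
- comb: Loose steel comb, 100 x 30 mm and 7 mm high, lying in the first, fourth or sixth gap of the rack; origin centre of its underside. A bystander.
- block: Loose cork-coloured stripping block, 75 x 42 x 28 mm, lying in the first, fourth or sixth gap; origin centre of its underside. A bystander.
- balm: Loose round closed steel tin, 54 mm across and 24 mm high, standing in the first, fourth or sixth gap; origin centre of its underside. A bystander.
- bowl: Loose turquoise stoneware bowl, 150 mm across the rim and 55 mm high, right of the work; origin centre of its underside. A bystander.
- canister: Loose closed steel canister, 104 mm across and 156 mm high with its knob, left of the work; origin centre of its underside. A bystander.
- tag_clip: Loose steel snap clip with its ring, 70 x 25 mm and 9 mm high, lying on the counter left of the brush; origin about its middle. A bystander.
Mind the look-alikes: they are no part of the job. Of the things like the brush, leave any that is green; of the rest the smaller one is meant.

How it is judged (in metres and radians):
On the way, in this order (a step that is already met when the one before it is completed fails the run):
1. a fingertip rests on the front rail over the first gap (contact force between the fingers and rail1 above 0.2 N and contact force between the fingers and hoop12 below 0.05 N), for 0.1 s.
2. still on the rail, it crosses the hoop to the second gap (contact force between the fingers and hoop12 above 0.1 N), for 0.05 s.
3. it runs on along the rail over the second gap (contact force between the fingers and rail2 above 0.2 N and contact force between the fingers and rail1 below 0.05 N and contact force between the fingers and hoop23 below 0.05 N), for 0.1 s.
4. still on the rail, it crosses the hoop to the third gap (contact force between the fingers and hoop23 above 0.1 N), for 0.05 s.
5. it has come to the rail over the third gap (contact force between the fingers and rail3 above 0.2 N and contact force between the fingers and rail2 below 0.05 N), for 0.1 s.
6. the brush is home in the third gap (x of brush in the frame of gap3 above 0.014 m and y of brush in the frame of gap3 between -0.011 and 0.011 m), for 0.1 s.
At the end, for the whole second after the job is handed in: The brush lies flat on the counter in the third gap from the left, within 7 mm of fully home against the back bar and squarely between the hoops (within 11 mm sideways and 0.2 rad), at rest and let go; the bystanders have not moved more than 20 mm (all of step 6 and x of brush in the frame of gap3 below 0.027 m and angle between the x axis of brush and the x axis of rack, either way round below 0.2 rad and angle between brush's own z axis and vertical below 0.1 rad and height (world z) of brush below 0.006 m and linear speed of brush below 0.01 m/s); the robot touches nothing.
It fails at once if the fingertip ran past the third gap: the rail over the fourth to sixth gaps was touched (contact force between the fingers and rail_rest above 0.5 N).
It fails at once if the brush was pushed with the arm or the gripper's body instead of the fingers (contact force between the arm and brush above 1 N).
It fails at once if the brush was lifted off the counter (height (world z) of brush above 0.015 m).
It fails at once if the brush was tipped up (angle between brush's own z axis and vertical above 0.35 rad).
It fails at once if something else in the rack or on the counter was shifted (distance of any of comb, block, balm, bowl, canister, tag_clip from where it was at the start of the episode above 0.02 m).
It also fails if it takes over 67 s, if anything falls off the work surface, if the arm or the gripper's body presses on something with over 40 N, if the wrist force passes 120 N, or if a joint passes its speed limit or range.

## Robot

A 6-joint arm with a two-finger parallel gripper is mounted at the origin on the work surface. World frame = base frame: x ahead of the robot, y to its left, z up, the work surface at z = 0. Lengths are in mm, angles in rad, forces in N, time in s.
With the tool pointing down it reaches from about 425 to 1125 mm from the base axis. Payload 14.9 kg.
Tool frame: the origin (TCP) lies midway between the tips of the shut fingers; the grasp point (between the pads) lies 19 mm behind it; z points along the fingers, y is the line along which they close (so a half turn about z gives the same grasp; the last joint's range is limited). The gripper opens to 91 mm and grips with 3 to 60 N. Pads are 32 mm wide; open, the fingers measure 118 mm over their backs; the gripper's body (76 mm by 178 mm) begins 60 mm behind the grasp point.
Start: joints at [1.267, 0.379, 1.734, -0, 1.028, -0.033], TCP at [187.258, 674.501, 187.932] pointing down, gripper open.
Joint ranges: [-2.77, 2.77], [-0.74, 2.19], [0, 2.66], [-1.06, 4.2], [0.31, 2.87], [-3.08, 3.08]. Speed limits (rad/s): [1.89, 1.89, 2.39, 3.14, 3.14, 3.14].

## Interface

Orientations are given as a unit quaternion [w, x, y, z].
In Python, from bench import telemetry, camera, camera_model, sign_off, spotter gives the robot as it stands.
- The arm moves only by the shell command python3 -m handwheel 'ROWS'. ROWS is JSON, a list of rows, each an object with "jaw": the opening in per cent of the stroke, from 0 (shut) to 100 (fully open); "delta_pos": the shift along the world's x, y, z in m, a list of three; "angular": the turn, a rotation vector about the world's x, y, z in rad, a list of three. In form: [{"jaw": jaw, "delta_pos": [x, y, z], "angular": [ax, ay, az]}, ...]. A call has exactly 8 rows; each row is the pose to reach, as a shift and turn from the pose commanded when the call began; what a row does not reach only later rows make up. A row lasts 1/10 s, in which the tool goes at most 50 mm and 8.59 degrees, less where a joint would pass 70% of its speed; a pose out of reach is approached as far as the arm can. A call with a gripper value outside its range is refused whole. The fingers move at their own pace and stop on an object; the grip force is fixed at half the most. Time passes only in rows, so rows that repeat a pose let the fingers close, or fill a call up. It gives the time, the measured TCP pose, the force, the opening and the grip force at its end, in the units of the state.
- telemetry.get_state(): the state, without advancing time (a new reading comes with each control period).
- camera(name): name is "scene" or "top" or "wrist"; returns (picture, depth): 420x560x3 uint8, blue, green, red; 420x560 float32, mm along the optical axis (not along the pixel's ray), 0 where there is no reading.
- camera_model(name): a dict with "camera_matrix" (3x3 intrinsics, pixels), "rvec" (rotation vector, rad) and "tvec" (3), from world to camera coordinates, as OpenCV has them; the wrist camera has in their place "T_tool_cam" (4x4, takes a point from camera to tool coordinates, whose origin is the TCP and whose axes are the flange's). Camera axes: x right, y down, z forward; pixel columns grow to the right and rows downward; lengths in mm; the calibration is good to about 2 mm. A picture is of the moment at which its call begins: read the wrist's pose just before it. camera_model takes no time and is no camera call.
- sign_off(): hands the job in; it is judged then, once.
Trained networks look in the newest picture that a camera, given by its name, has taken for a name from the list of things; names that differ only in an ending like _2 or _b are one class to them, and where a whole thing is asked for, a point or a joint stands for the part that bears it (a point fixed in the world has none). Each returns a list of dicts, best first, with "p" (0 to 1); they miss things now and then, are a little off and sometimes report something else, mostly with a low value. They report only what shows in the picture. A call takes as long as a camera call. They do not tell look-alikes from the thing itself.
- spotter.spot_in(camera, label): "location" ([x, y, z] in mm, in world coordinates, good to about 4 mm: the middle of the surface that is visible of it).
- spotter.cut_out(camera, label): "pixels" (420x560 bool, what is visible of it).
- spotter.pinpoint(camera, label): "location" ([x, y, z] in mm, in world coordinates, good to about 4 mm: a listed point, or the origin of a listed thing).
The state is a dict: "t": time; "joints": joint angles; "joint_vel": joint speeds; "tau": joint torques, N m; "position": TCP position; "orientation": TCP orientation; "force": force on the tool from outside, world axes, zero at the start; "moment": the same for the moment, N m; "width": opening from 0.0 (shut) to 1.0 (fully open); "grip_force": force on a finger pad.
Only numpy, scipy, OpenCV 4.12 (cv2) and the standard library are available. Lean on these libraries where they do the work, as an engineer would, in place of code of your own. Each camera call takes 0.05 s, during which the arm holds its last target. There are 200 camera calls.

## Working session

There is one attempt and no reset: what is moved stays moved. The work goes in short steps, Python scripts to look and compute and a shell command to move; the robot and the scene stay as the last step left them, time stands still between calls to the robot, and variables do not carry over. Pictures are saved under pics/ and viewed, at most 10 in all, crops included, and the job is handed in when it is done.

```bash
mkdir -p pics; cat > h.py <<'E'
import numpy as np,cv2
from bench import telemetry,camera,camera_model,spotter
def world(cam,depth,mask):
    m=camera_model(cam);K=np.array(m["camera_matrix"],float)
    v,u=np.nonzero(mask&(depth>0));d=depth[v,u]
    pc=np.stack([(u-K[0,2])/K[0,0]*d,(v-K[1,2])/K[1,1]*d,d],1)
    R=cv2.Rodrigues(np.array(m["rvec"],float))[0];t=np.array(m["tvec"],float).ravel()
    return (pc-t)@R,u,v
E
python3 - <<'E'
from h import *
for c in("scene","top"):
    im,d=camera(c);cv2.imwrite(f"pics/{c}0.png",im);np.save(f"d_{c}.npy",d)
for l in("rail1","rail3","hoop12","hoop23","rail_rest","gap3","back_bar3","brush"):
    print(l,[(np.round(r["location"]),round(r["p"],2)) for r in spotter.pinpoint("top",l)[:4]])
for l in ("comb","block","balm","bowl","canister","tag_clip"):
    print(l,[(np.round(r["location"]),round(r["p"],2)) for r in spotter.pinpoint("top",l)[:2]])
for r in spotter.cut_out("top","brush"):
    P,u,v=world("top",d,r["pixels"]);t=P[P[:,2]>25]
    print(r["p"],u.mean(),v.mean(),np.round(P.mean(0)),cv2.minAreaRect(t[:,:2].astype(np.float32)) if len(t)>3 else None, im[v,u].mean(0))
print(telemetry.get_state())
E
```

```text
rail1 [(array([652., 142.,  54.]), 0.6), (array([660., 210.,  51.]), 0.56), (array([650.,  63.,  50.]), 0.49)]
rail3 [(array([652., 142.,  54.]), 0.6), (array([660., 210.,  51.]), 0.56), (array([650.,  63.,  50.]), 0.49)]
hoop12 []
hoop23 []
rail_rest [(array([633., -70.,  51.]), 0.56), (array([507., 310.,  -1.]), 0.33)]
gap3 [(array([648.,  70.,  -3.]), 0.97), (array([659., 207.,  52.]), 0.15)]
back_bar3 [(array([715.,  61.,  22.]), 0.64)]
brush [(array([ 413., -241.,    2.]), 0.97), (array([ 542., -116.,    0.]), 0.9), (array([394.,   8.,  -1.]), 0.77)]
comb [(array([ 654., -146.,    2.]), 0.72)]
block [(array([ 517., -431.,   -0.]), 0.44)]
balm [(array([ 518., -430.,    1.]), 0.7), (array([658., 210.,  52.]), 0.68)]
bowl [(array([ 518., -431.,    1.]), 0.8), (array([666.,  -3.,  -0.]), 0.59)]
canister [(array([497., 405.,  -0.]), 0.71)]
tag_clip [(array([508., 309.,   2.]), 0.7)]
0.88 332.47679324894517 214.58087201125176 [ 541. -115.   33.] ((541.7293701171875, -116.5632553100586), (91.45716094970703, 49.70353317260742), 19.58188819885254) [41.60056259 41.23628692 39.34739803]
0.
[... 414 characters left out ...]
joints': array([ 1.26669133e+00,  3.78907981e-01,  1.73421096e+00,  3.79488000e-06,
        1.02849120e+00, -3.32848526e-02]), 'joint_vel': array([ 3.51981478e-04,  7.65511222e-05, -1.83933778e-03, -2.07991523e-03,
       -9.49604810e-04,  8.78722336e-04]), 'tau': array([-4.12605776e-03, -7.63674617e+01, -4.34729218e+01,  6.50400552e-02,
        3.89401324e-02, -6.35937681e-05]), 'position': array([187.26173584, 674.49466031, 187.92074298]), 'orientation': array([-3.06992124e-06,  1.34997613e-01,  9.90845924e-01, -8.34536968e-06]), 'force': array([-0.36333256, -0.55083193, -0.27454869]), 'moment': array([-0.01599792,  0.01538916, -0.00039664]), 'grip_force': 0.0, 'width': 1.0016427302946505}
```

```bash
python3 - <<'E'
from h import *
d=np.load("d_top.npy");im=cv2.imread("pics/top0.png")
P,u,v=world("top",d,np.ones(d.shape,bool))
s=(P[:,0]>590)&(P[:,0]<760)&(abs(P[:,1])<330)&(P[:,2]>44)&(P[:,2]<66)
Q=P[s].astype(np.float32)
# rail: front-most high points per y column
f=[]
for y in range(-300,300,6):
    q=Q[abs(Q[:,1]-y)<3]
    if len(q): f.append((y,*np.round(q[:,0].min()*np.ones(1)),len(q),round(q[:,0].max()),round(q[:,2].max())))
print(f)
c=im[140:320,170:450];cv2.imwrite("pics/crop0.png",cv2.resize(c,None,fx=2.85,fy=2.85,interpolation=cv2.INTER_CUBIC))
E
```

```text
[(-186, np.float64(680.0), 4, 693, 55), (-180, np.float64(637.0), 43, 693, 61), (-174, np.float64(618.0), 36, 696, 63), (-168, np.float64(621.0), 16, 696, 61), (-162, np.float64(621.0), 10, 695, 60), (-156, np.float64(621.0), 14, 696, 61), (-150, np.float64(621.0), 12, 699, 61), (-144, np.float64(621.0), 16, 698, 64), (-138, np.float64(623.0), 14, 699, 61), (-132, np.float64(623.0), 11, 698, 64), (-126, np.float64(623.0), 12, 698, 63), (-120, np.float64(624.0), 16, 702, 59), (-114, np.float64(624.0), 27, 701, 61), (-108, np.float64(626.0), 54, 700, 62), (-102, np.float64(626.0), 15, 701, 60), (-96, np.float64(627.0), 11, 701, 60), (-90, np.float64(627.0), 18, 705, 63), (-84, np.float64(629.0), 13, 704, 60), (-78, np.float64(629.0), 13, 704, 64), (-72, np.float64(629.0), 11, 704, 61), (-66, np.float64(629.0), 13, 706, 63), (-60, np.float64(629.0), 16, 707, 61), (-54, np.float64(633.0), 13, 707, 61), (-48, np.float64(632.0), 14, 707, 63), (-42, np.float64(633.0), 36, 707, 62), (-36, np.float64(632.0), 46, 710, 62), (-30, np.float64(633.0), 16, 709, 62), (-24, np.float64(634.0), 11, 710
[... 1041 characters left out ...]
144, np.float64(651.0), 10, 726, 62), (150, np.float64(651.0), 11, 727, 64), (156, np.float64(652.0), 16, 728, 59), (162, np.float64(652.0), 13, 729, 59), (168, np.float64(654.0), 60, 729, 63), (174, np.float64(655.0), 23, 729, 60), (180, np.float64(655.0), 10, 729, 61), (186, np.float64(655.0), 19, 730, 61), (192, np.float64(656.0), 12, 731, 60), (198, np.float64(657.0), 15, 732, 60), (204, np.float64(657.0), 10, 732, 60), (210, np.float64(657.0), 13, 732, 60), (216, np.float64(658.0), 17, 735, 61), (222, np.float64(659.0), 12, 735, 62), (228, np.float64(659.0), 12, 734, 63), (234, np.float64(660.0), 27, 735, 62), (240, np.float64(660.0), 48, 731, 63), (246, np.float64(661.0), 10, 683, 57)]
```

View pics/crop0.png

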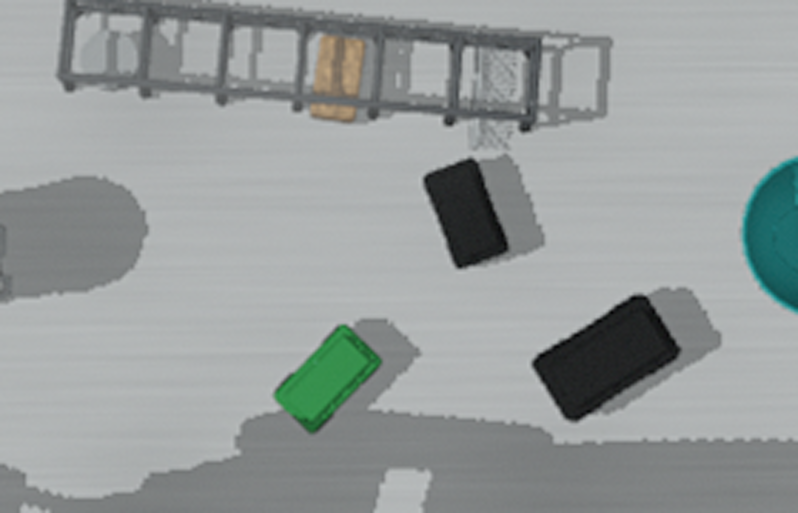

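View pics/scene0.png

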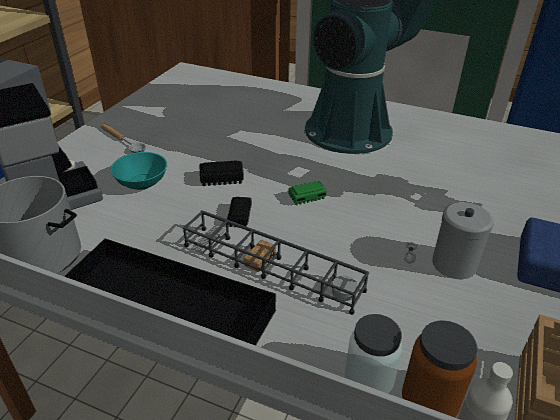

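The scene is as follows:
- The rack runs from pixel (68,85) to (525,125) in the crop.
- There are three brush-like things in the crop. The black one at (465,212) measures 91×50 mm. The green one at (328,378) is to be left. The bigger black one at (605,358) measures 120×69 mm.
- The brush meant is the one at (465,212). It is not green and is the smaller of the two black ones, and the crop confirms it. It lies at world (542,-116) with heading 0.34.
- The tin is in gap 1, the block in gap 4 and the comb in gap 6.
- The rack's yaw is about -0.095, and its origin is near (644,31).

First I do the rail, with the fingers shut and tilted slightly so that only the left fingertip touches.

```bash
python3 -m handwheel '[{"jaw":0,"delta_pos":[0.02,-0.02,0.04],"angular":[0,0,0]},{"jaw":0,"delta_pos":[0.473,-0.474,0.04],"angular":[0,0,0]},{"jaw":0,"delta_pos":[0.473,-0.474,0.04],"angular":[0,0,0]},{"jaw":0,"delta_pos":[0.473,-0.474,0.04],"angular":[0,0,0]},{"jaw":0,"delta_pos":[0.473,-0.474,0.04],"angular":[0,0,0]},{"jaw":0,"delta_pos":[0.473,-0.474,0.04],"angular":[0,0,0.176]},{"jaw":0,"delta_pos":[0.473,-0.474,0.04],"angular":[-0.148,0.027,0.176]},{"jaw":0,"delta_pos":[0.473,-0.474,0.04],"angular":[-0.148,0.027,0.176]}]'
```

```text
t: 1.65
position: [454.5, 407.9, 228.2]
orientation: [-0.003, 0.046, 0.996, -0.077]
force: [0.3, -0.0, 1.0]
width: 0.329
grip_force: 0.0
```

```bash
python3 -m handwheel '[{"jaw":0,"delta_pos":[0.2,-0.202,0.0],"angular":[0,0,0]},{"jaw":0,"delta_pos":[0.2,-0.202,0.0],"angular":[0,0,0]},{"jaw":0,"delta_pos":[0.2,-0.202,0.0],"angular":[0,0,0]},{"jaw":0,"delta_pos":[0.2,-0.202,0.0],"angular":[0,0,0]},{"jaw":0,"delta_pos":[0.2,-0.202,0.0],"angular":[0,0,0]},{"jaw":0,"delta_pos":[0.2,-0.202,0.0],"angular":[0,0,0]},{"jaw":0,"delta_pos":[0.2,-0.202,-0.06],"angular":[0,0,0]},{"jaw":0,"delta_pos":[0.2,-0.202,-0.12],"angular":[0,0,0]}]'
```

```text
t: 2.45
position: [654.6, 205.7, 128.0]
orientation: [-0.002, 0.048, 0.996, -0.074]
force: [0.5, 1.3, -1.0]
width: 0.008
grip_force: 0.0
```

```bash
python3 - <<'E'
from h import *
from scipy.spatial.transform import Rotation as R
s=telemetry.get_state();q=s["orientation"];print(s["t"],s["position"],s["force"],s["width"]);M=R.from_quat(q,scalar_first=True).as_matrix();print(M.round(3))
im,d=camera("wrist");cv2.imwrite("pics/w1.png",im)
m=camera_model("wrist");K=np.array(m["camera_matrix"]);T=np.array(m["T_tool_cam"])
v,u=np.nonzero(d>0);z=d[v,u];p=np.stack([(u-K[0,2])/K[0,0]*z,(v-K[1,2])/K[1,1]*z,z,0*z+1],1)
P=(p@T.T)[:,:3]@M.T+s["position"]
np.save("w1.npy",P)
Q=P[(P[:,2]>50)&(P[:,2]<64)&(P[:,0]>620)]
for y in range(20,260,6):
    q=Q[abs(Q[:,1]-y)<3]
    if len(q): print(y,len(q),q[:,0].min().round(),q[:,0].max().round(),q[:,2].max().round(),end=" | ")
E
```

```text
2.45 [654.60450248 205.68778552 127.99698259] [ 0.48236252  1.2606594  -0.99770558] 0.007584225563945183
[[-0.995  0.096 -0.011]
 [ 0.096  0.984 -0.148]
 [-0.004 -0.148 -0.989]]
20 64 637.0 644.0 60.0 | 26 119 637.0 704.0 60.0 | 32 477 638.0 705.0 60.0 | 38 107 638.0 664.0 61.0 | 44 64 639.0 647.0 60.0 | 50 64 640.0 647.0 60.0 | 56 62 640.0 648.0 60.0 | 62 71 641.0 648.0 60.0 | 68 63 641.0 649.0 60.0 | 74 67 642.0 649.0 60.0 | 80 69 643.0 651.0 60.0 | 86 67 643.0 651.0 60.0 | 92 66 643.0 651.0 60.0 | 98 168 644.0 692.0 60.0 | 104 302 645.0 689.0 60.0 | 110 73 645.0 653.0 61.0 | 116 70 646.0 654.0 60.0 | 122 72 647.0 654.0 61.0 | 128 73 647.0 655.0 60.0 | 134 72 648.0 656.0 60.0 | 140 74 649.0 656.0 60.0 | 146 73 649.0 656.0 60.0 | 152 77 649.0 658.0 60.0 | 158 76 650.0 658.0 60.0 | 164 74 651.0 658.0 60.0 | 170 200 651.0 681.0 60.0 | 176 138 652.0 678.0 60.0 | 182 74 653.0 660.0 61.0 | 188 81 653.0 661.0 60.0 | 194 83 654.0 661.0 61.0 | 200 74 654.0 661.0 61.0 | 206 86 655.0 663.0 61.0 | 212 82 655.0 663.0 60.0 | 218 80 656.0 663.0 60.0 | 224 87 656.0 665.0 61.0 | 230 84 657.0 665.0 61.0 | 236 102 658.0 684.0 61.0 | 242 243 658.0 684.0 61.0 | 248 11 660.0 664.0 58.0 |
```

View pics/w1.png

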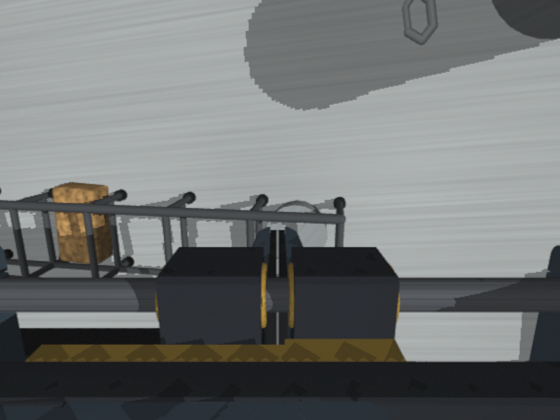

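The wrist view shows the rail's left end at pixel (340,218), the block in gap 4 at (82,222), and the tin behind the fingertips at (297,215). The rail axis lies at x ≈ 639 + 0.0955·y, and hoop12 and hoop23 are at y ≈ 172 and 102.

```bash
python3 -m handwheel '[{"jaw":0,"delta_pos":[0.003,0,-0.04],"angular":[0,0,0]},{"jaw":0,"delta_pos":[0.004,0,-0.06],"angular":[0,0,0]},{"jaw":0,"delta_pos":[0.004,0,-0.064],"angular":[0,0,0]},{"jaw":0,"delta_pos":[0.004,0,-0.066],"angular":[0,0,0]},{"jaw":0,"delta_pos":[0.004,0,-0.068],"angular":[0,0,0]},{"jaw":0,"delta_pos":[0.004,0,-0.069],"angular":[0,0,0]},{"jaw":0,"delta_pos":[0.004,0,-0.069],"angular":[0,0,0]},{"jaw":0,"delta_pos":[0.004,0,-0.069],"angular":[0,0,0]}]'
```

```text
t: 3.3
position: [657.2, 206.6, 59.6]
orientation: [-0.003, 0.047, 0.996, -0.075]
force: [-0.2, -0.1, -0.4]
width: -0.001
grip_force: 0.0
```

```bash
python3 -m handwheel '[{"jaw":0,"delta_pos":[0,0,-0.001],"angular":[0,0,0]},{"jaw":0,"delta_pos":[0,0,-0.001],"angular":[0,0,0]},{"jaw":0,"delta_pos":[0,0,-0.002],"angular":[0,0,0]},{"jaw":0,"delta_pos":[0,0,-0.002],"angular":[0,0,0]},{"jaw":0,"delta_pos":[0,0,-0.003],"angular":[0,0,0]},{"jaw":0,"delta_pos":[0,0,-0.003],"angular":[0,0,0]},{"jaw":0,"delta_pos":[0,0,-0.003],"angular":[0,0,0]},{"jaw":0,"delta_pos":[0,0,-0.003],"angular":[0,0,0]}]'
```

```text
t: 4.1
position: [656.9, 206.4, 55.9]
orientation: [-0.003, 0.047, 0.996, -0.075]
force: [0.1, -0.9, -0.3]
width: 0.007
grip_force: 0.0
```

```bash
python3 - <<'E'
from h import *
s=telemetry.get_state();print(s["position"],s["force"],s["moment"])
im,d=camera("wrist");c=im[140:340,120:440]
im2,_=camera("scene");c2=im2[200:320,280:440]
cv2.imwrite("pics/w2.png",np.vstack([cv2.resize(c,(480,300)),cv2.resize(c2,(480,300),interpolation=cv2.INTER_CUBIC)]))
E
```

```text
[656.90514554 206.44305155  55.94331313] [ 0.13869077 -0.87621542 -0.31219705] [ 0.07659241 -0.00083839 -0.00723838]
```

View pics/w2.png

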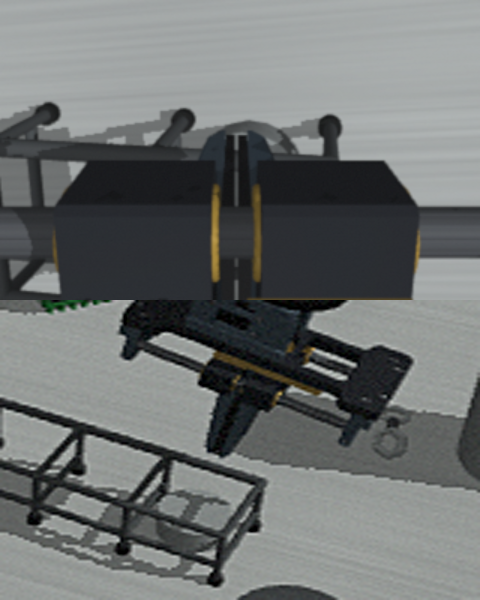

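The wrist crop shows the tip at about (237,138), and the scene crop shows it at (220,452), just on the robot side of the rail line. I'll measure the tip and the rail in both clouds.

```bash
python3 - <<'E'
from h import *
from scipy.spatial.transform import Rotation as R
s=telemetry.get_state();M=R.from_quat(s["orientation"],scalar_first=True).as_matrix()
m=camera_model("wrist");K=np.array(m["camera_matrix"]);T=np.array(m["T_tool_cam"]);print(T.round(2).tolist())
im,d=camera("wrist")
v,u=np.nonzero(d>0);z=d[v,u];p=np.stack([(u-K[0,2])/K[0,0]*z,(v-K[1,2])/K[1,1]*z,z,0*z+1],1)
L=(p@T.T)[:,:3]
f=(abs(L[:,0])<25)&(abs(L[:,1])<20)&(L[:,2]>-40)&(L[:,2]<6)
print("tip in tool frame");
for a in range(-40,6,4):
    q=L[f&(abs(L[:,2]-a)<2)]
    if len(q):print(a,len(q),np.percentile(q,[2,98],axis=0).round(1).tolist())
P=L@M.T+s["position"]
k=(P[:,2]>50)&(P[:,2]<66)&(P[:,1]>120)&(P[:,1]<235)&(P[:,0]>600)&(P[:,0]<675)
for y in range(120,236,10):
    q=P[k&(abs(P[:,1]-y)<2)]
    if len(q):print(y,len(q),np.percentile(q[:,[0,2]],[2,50,98],axis=0).round(1).tolist())
im,d=camera("scene")
W,u,v=world("scene",d,np.ones(d.shape,bool))
print("scene near tool")
k=(abs(W[:,1]-206)<30)&(abs(W[:,0]-657)<40)&(W[:,2]>40)
for z in range(42,110,4):
    q=W[k&(abs(W[:,2]-z)<2)]
    if len(q):print(z,len(q),np.percentile(q,[5,50,95],axis=0).round(0).tolist())
E
```

```text
[[0.0, -0.97, -0.25, 72.05], [1.0, 0.0, 0.0, -0.44], [-0.0, -0.25, 0.97, -198.02], [0.0, 0.0, 0.0, 1.0]]
tip in tool frame
-40 47 [[16.9, -8.9, -39.8], [19.0, 9.0, -38.2]]
-36 115 [[16.3, -8.6, -37.9], [19.2, 8.7, -34.1]]
-32 78 [[16.9, -8.1, -33.9], [19.1, 8.1, -30.1]]
-28 43 [[16.9, -5.2, -29.9], [19.1, 5.3, -26.7]]
-4 62 [[-4.2, -0.2, -5.4], [1.9, 19.6, -2.1]]
0 83 [[-1.4, -19.8, -1.8], [1.8, 19.0, 1.8]]
4 20 [[1.3, -19.9, 2.2], [2.0, -13.9, 4.7]]
120 39 [[646.6, 55.5], [648.6, 58.4], [653.5, 59.8]]
130 82 [[647.5, 55.8], [650.3, 58.5], [654.6, 59.6]]
140 85 [[648.5, 55.8], [651.3, 58.5], [655.7, 59.8]]
150 74 [[649.3, 55.0], [651.5, 58.5], [655.0, 60.3]]
160 73 [[650.6, 53.8], [652.2, 58.3], [655.3, 59.8]]
170 70 [[651.3, 54.7], [653.1, 58.2], [655.6, 60.1]]
180 59 [[652.4, 54.9], [653.7, 58.3], [656.1, 59.7]]
190 56 [[653.5, 54.0], [654.6, 58.1], [656.6, 59.7]]
220 11 [[656.4, 55.0], [657.0, 56.1], [658.0, 58.1]]
230 29 [[657.2, 54.8], [657.9, 56.8], [658.5, 58.7]]
scene near tool
50 1 [[660.0, 191.0, 52.0], [660.0, 191.0, 52.0], [660.0, 191.0, 52.0]]
54 30 [[659.0, 183.0, 53.0], [663.0, 213.0, 55.0], [666.0, 235.0, 56.0]]
58 60 [[656.0, 180.0, 56.0], [662.0, 205.0, 58.0], [666.0, 232.0, 59.0]]
62 16 [[659.0, 180.0, 60.0], [661.0, 202.0, 61.0], [664.0, 224.0, 62.0]]
82 4 [[671.0, 204.0, 83.0], [672.0, 211.0, 83.0], [673.0, 215.0, 84.0]]
86 6 [[671.0, 205.0, 84.0], [673.0, 209.0, 85.0], [676.0, 214.0, 87.0]]
90 20 [[660.0, 202.0, 89.0], [673.0, 210.0, 90.0], [676.0, 220.0, 92.0]]
94 12 [[665.0, 205.0, 93.0], [673.0, 211.0, 94.0], [677.0, 220.0, 95.0]]
98 17 [[655.0, 203.0, 96.0], [673.0, 215.0, 98.0], [675.0, 222.0, 100.0]]
102 15 [[672.0, 201.0, 100.0], [673.0, 211.0, 102.0], [676.0, 221.0, 104.0]]
106 16 [[656.0, 204.0, 104.0], [673.0, 212.0, 106.0], [677.0, 224.0, 108.0]]
```

```bash
python3 - <<'E'
from h import *
im,d=camera("scene");m=camera_model("scene");K=np.array(m["camera_matrix"],float);r=np.array(m["rvec"],float);t=np.array(m["tvec"],float)
Rm=cv2.Rodrigues(r)[0];print("cam",(-Rm.T@t.ravel()).round())
W,u,v=world("scene",d,np.ones(d.shape,bool));G=np.full(d.shape+(3,),np.nan);G[v,u]=W
for z in range(40,112,4):
    p=cv2.projectPoints(np.array([[657.,206,z]]),r,t,K,None)[0].ravel();a,b=p.round().astype(int)
    print(z,a,b,im[b,a].tolist(),G[b,a].round(0))
c=im[225:285,310:390];cv2.imwrite("pics/s3.png",cv2.resize(c,None,fx=8,fy=8,interpolation=cv2.INTER_NEAREST))
E
```

```text
cam [1456.  375.  816.]
40 351 271 [150, 153, 149] [618. 198.   3.]
44 351 270 [161, 164, 159] [612. 196.  -0.]
48 351 268 [11, 14, 10] [664. 207.  55.]
52 351 267 [43, 41, 39] [665. 207.  60.]
56 352 266 [55, 53, 53] [661. 208.  60.]
60 352 264 [157, 160, 155] [593. 193.   1.]
64 352 263 [154, 154, 148] [590. 192.   1.]
68 352 262 [158, 161, 155] [589. 191.   2.]
72 352 260 [43, 41, 47] [669. 208.  83.]
76 352 259 [4, 5, 0] [672. 208.  89.]
80 353 257 [10, 5, 11] [668. 209.  91.]
84 353 256 [0, 0, 0] [673. 210.  98.]
88 353 254 [0, 0, 0] [672. 209. 103.]
92 353 253 [17, 20, 18] [672. 209. 106.]
96 353 252 [13, 11, 11] [672. 209. 108.]
100 354 250 [0, 0, 0] [671. 210. 113.]
104 354 249 [27, 31, 25] [675. 210. 120.]
108 354 247 [36, 31, 26] [673. 210. 123.]
```

View pics/s3.png

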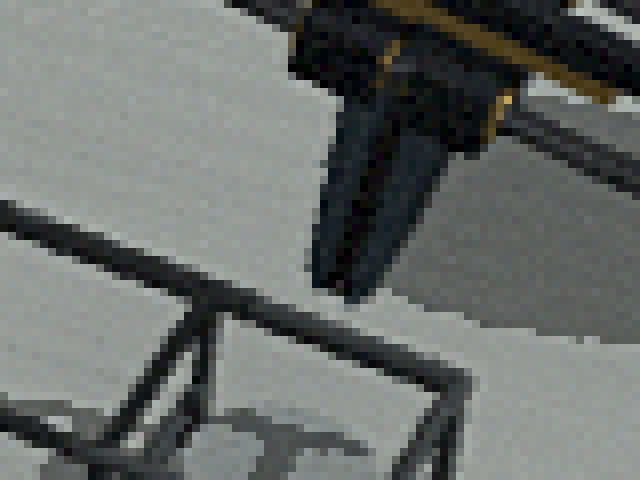

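The close-up is clear. The finger end is at (335,295), and bare counter shows between it and the rail at (330,325). The real tips end about 26 mm short of the stated TCP, at z ≈ 81, so I keep going down gently.

```bash
python3 -m handwheel '[{"jaw":0,"delta_pos":[0.002,0,-0.014],"angular":[0,0,0]},{"jaw":0,"delta_pos":[0.002,0,-0.016],"angular":[0,0,0]},{"jaw":0,"delta_pos":[0.002,0,-0.017],"angular":[0,0,0]},{"jaw":0,"delta_pos":[0.002,0,-0.018],"angular":[0,0,0]},{"jaw":0,"delta_pos":[0.002,0,-0.019],"angular":[0,0,0]},{"jaw":0,"delta_pos":[0.002,0,-0.02],"angular":[0,0,0]},{"jaw":0,"delta_pos":[0.002,0,-0.02],"angular":[0,0,0]},{"jaw":0,"delta_pos":[0.002,0,-0.02],"angular":[0,0,0]}]'
```

```text
t: 5.15
position: [658.9, 206.4, 36.0]
orientation: [-0.003, 0.047, 0.996, -0.075]
force: [-0.6, 0.7, -0.2]
width: 0.005
grip_force: 0.0
```

```bash
python3 -m handwheel '[{"jaw":0,"delta_pos":[0,0,-0.001],"angular":[0,0,0]},{"jaw":0,"delta_pos":[0,0,-0.001],"angular":[0,0,0]},{"jaw":0,"delta_pos":[0,0,-0.002],"angular":[0,0,0]},{"jaw":0,"delta_pos":[0,0,-0.002],"angular":[0,0,0]},{"jaw":0,"delta_pos":[0,0,-0.003],"angular":[0,0,0]},{"jaw":0,"delta_pos":[0,0,-0.003],"angular":[0,0,0]},{"jaw":0,"delta_pos":[0,0,-0.003],"angular":[0,0,0]},{"jaw":0,"delta_pos":[0,0,-0.003],"angular":[0,0,0]}]'
```

```text
t: 5.95
position: [658.9, 206.4, 33.0]
orientation: [-0.003, 0.047, 0.996, -0.075]
force: [-0.2, 0.2, 1.7]
width: 0.006
grip_force: 0.9
```

```bash
python3 -m handwheel '[{"jaw":0,"delta_pos":[0,0,-0.001],"angular":[0,0,0]},{"jaw":0,"delta_pos":[0,0,-0.001],"angular":[0,0,0]},{"jaw":0,"delta_pos":[0,0,-0.001],"angular":[0,0,0]},{"jaw":0,"delta_pos":[0,0,-0.002],"angular":[0,0,0]},{"jaw":0,"delta_pos":[0,0,-0.002],"angular":[0,0,0]},{"jaw":0,"delta_pos":[0,0,-0.002],"angular":[0,0,0]},{"jaw":0,"delta_pos":[0,0,-0.002],"angular":[0,0,0]},{"jaw":0,"delta_pos":[0,0,-0.002],"angular":[0,0,0]}]'
```

```text
t: 6.75
position: [659.2, 206.5, 32.3]
orientation: [-0.003, 0.047, 0.996, -0.075]
force: [-6.2, -1.1, 17.4]
width: 0.009
grip_force: 8.9
```

Contact on rail1 at about 17 N, so I slide right along the rail.

```bash
python3 -m handwheel '[{"jaw":0,"delta_pos":[-0.001,-0.01,0],"angular":[0,0,0]},{"jaw":0,"delta_pos":[-0.002,-0.02,0],"angular":[0,0,0]},{"jaw":0,"delta_pos":[-0.003,-0.03,0],"angular":[0,0,0]},{"jaw":0,"delta_pos":[-0.004,-0.04,0],"angular":[0,0,0]},{"jaw":0,"delta_pos":[-0.005,-0.05,0],"angular":[0,0,0]},{"jaw":0,"delta_pos":[-0.006,-0.06,0],"angular":[0,0,0]},{"jaw":0,"delta_pos":[-0.007,-0.07,0],"angular":[0,0,0]},{"jaw":0,"delta_pos":[-0.0075,-0.075,0],"angular":[0,0,0]}]'
```

```text
t: 7.55
position: [653.2, 132.0, 32.4]
orientation: [-0.002, 0.047, 0.996, -0.074]
force: [0.6, 8.0, 12.0]
width: 0.002
grip_force: 5.8
```

```bash
python3 -m handwheel '[{"jaw":0,"delta_pos":[0,0,0],"angular":[0,0,0]},{"jaw":0,"delta_pos":[-0.001,-0.01,0],"angular":[0,0,0]},{"jaw":0,"delta_pos":[-0.002,-0.02,0],"angular":[0,0,0]},{"jaw":0,"delta_pos":[-0.003,-0.03,0],"angular":[0,0,0]},{"jaw":0,"delta_pos":[-0.004,-0.04,0],"angular":[0,0,0]},{"jaw":0,"delta_pos":[-0.005,-0.05,0],"angular":[0,0,0]},{"jaw":0,"delta_pos":[-0.006,-0.06,0],"angular":[0,0,0]},{"jaw":0,"delta_pos":[-0.0065,-0.066,0],"angular":[0,0,0]}]'
```

```text
t: 8.35
position: [646.7, 65.9, 32.4]
orientation: [-0.002, 0.047, 0.996, -0.074]
force: [0.5, 8.0, 12.2]
width: 0.005
grip_force: 6.3
```

```bash
python3 -m handwheel '[{"jaw":0,"delta_pos":[0,0,0],"angular":[0,0,0]},{"jaw":0,"delta_pos":[0,0,0],"angular":[0,0,0]},{"jaw":0,"delta_pos":[0,0,0.01],"angular":[0,0,0]},{"jaw":50,"delta_pos":[0,0,0.06],"angular":[0,0,0]},{"jaw":100,"delta_pos":[-0.03,-0.05,0.09],"angular":[0,0,0]},{"jaw":100,"delta_pos":[-0.1,-0.18,0.09],"angular":[0,0,0]},{"jaw":100,"delta_pos":[-0.1,-0.18,0.09],"angular":[0,0,0]},{"jaw":100,"delta_pos":[-0.1,-0.18,0.09],"angular":[0,0,0]}]'
```

```text
t: 9.15
position: [549.2, -105.6, 120.9]
orientation: [-0.003, 0.047, 0.996, -0.075]
force: [1.6, -0.7, -1.0]
width: 0.41
grip_force: 0.0
```

```bash
python3 - <<'E'
from h import *
from scipy.spatial.transform import Rotation as R
s=telemetry.get_state();C=R.from_quat(s["orientation"],scalar_first=True);print(s["position"])
for yaw in (.342,-.095):
    c,n=np.cos(yaw),np.sin(yaw)
    D=np.array([[-c,-n,0],[-n,c,0],[0,0,-1]]).T
    print(yaw,(R.from_matrix(D)*C.inv()).as_rotvec().round(4))
E
```

```text
[ 549.24493942 -105.56224665  120.94447567]
0.342 [0.1502 0.0195 0.435 ]
-0.095 [ 0.1497 -0.0134 -0.0011]
```

```bash
python3 -m handwheel '[{"jaw":100,"delta_pos":[-0.007,-0.011,0],"angular":[0.15,0.02,0.1]},{"jaw":100,"delta_pos":[-0.007,-0.011,0],"angular":[0.15,0.02,0.25]},{"jaw":100,"delta_pos":[-0.007,-0.011,0],"angular":[0.15,0.02,0.38]},{"jaw":100,"delta_pos":[-0.007,-0.011,0],"angular":[0.15,0.02,0.435]},{"jaw":100,"delta_pos":[-0.007,-0.011,0],"angular":[0.15,0.02,0.435]},{"jaw":100,"delta_pos":[-0.007,-0.011,-0.03],"angular":[0.15,0.02,0.435]},{"jaw":100,"delta_pos":[-0.007,-0.011,-0.06],"angular":[0.15,0.02,0.435]},{"jaw":100,"delta_pos":[-0.007,-0.011,-0.06],"angular":[0.15,0.02,0.435]}]'
```

```text
t: 9.95
position: [541.1, -114.5, 57.6]
orientation: [-0.003, -0.169, 0.986, 0.001]
force: [-0.7, 0.2, 0.5]
width: 1.002
grip_force: 0.0
```

```bash
python3 - <<'E'
from h import *
from scipy.spatial.transform import Rotation as R
s=telemetry.get_state();M=R.from_quat(s["orientation"],scalar_first=True).as_matrix();print(s["position"],s["width"],M.round(3)[:,1])
m=camera_model("wrist");K=np.array(m["camera_matrix"]);T=np.array(m["T_tool_cam"])
im,d=camera("wrist");cv2.imwrite("pics/w4.png",im)
v,u=np.nonzero(d>0);z=d[v,u];p=np.stack([(u-K[0,2])/K[0,0]*z,(v-K[1,2])/K[1,1]*z,z,0*z+1],1)
L=(p@T.T)[:,:3];P=L@M.T+s["position"]
k=(P[:,2]>30)&(P[:,2]<41)&(np.hypot(P[:,0]-542,P[:,1]+116)<75)
print(k.sum(),cv2.minAreaRect(P[k][:,:2].astype(np.float32)))
E
```

```text
[ 541.07782458 -114.54880333   57.55694448] 1.001905424884347 [-0.333  0.943  0.003]
8642 ((535.5001831054688, -119.26487731933594), (80.06513214111328, 48.14845275878906), 19.54029655456543)
```

View pics/w4.png

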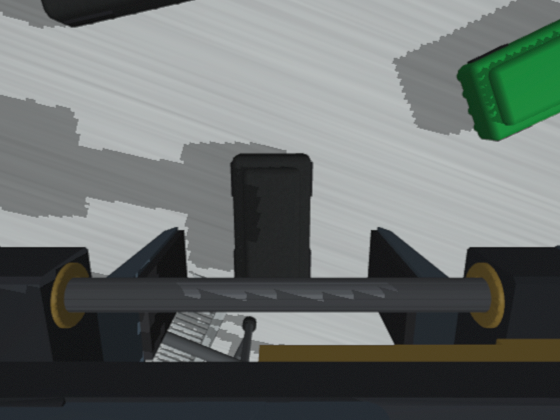

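The brush sits at (272,215), midway between the open fingers at (165,300) and (390,300). The comb's end is at (180,330), clear of them. Now I lower around the brush and close to a loose cage.

```bash
python3 -m handwheel '[{"jaw":100,"delta_pos":[0.001,-0.002,-0.03],"angular":[0,0,0]},{"jaw":100,"delta_pos":[0.001,-0.002,-0.055],"angular":[0,0,0]},{"jaw":100,"delta_pos":[0.001,-0.002,-0.068],"angular":[0,0,0]},{"jaw":80,"delta_pos":[0.001,-0.002,-0.07],"angular":[0,0,0]},{"jaw":65,"delta_pos":[0.001,-0.002,-0.07],"angular":[0,0,0]},{"jaw":60,"delta_pos":[0.001,-0.002,-0.07],"angular":[0,0,0]},{"jaw":60,"delta_pos":[0.001,-0.002,-0.07],"angular":[0,0,0]},{"jaw":60,"delta_pos":[0.001,-0.002,-0.07],"angular":[0,0,0]}]'
```

```text
t: 10.8
position: [544.9, -117.5, -8.8]
orientation: [-0.0, -0.17, 0.985, -0.0]
force: [0.8, -0.6, -0.2]
width: 0.606
grip_force: 0.0
```

```bash
python3 -m handwheel '[{"jaw":59,"delta_pos":[0,0,-0.004],"angular":[0,0,0]},{"jaw":59,"delta_pos":[0.001,0.01,-0.004],"angular":[0,0,-0.03]},{"jaw":59,"delta_pos":[0.002,0.024,-0.004],"angular":[0,0,-0.07]},{"jaw":59,"delta_pos":[0.003,0.038,-0.004],"angular":[0,0,-0.11]},{"jaw":59,"delta_pos":[0.004,0.052,-0.004],"angular":[0,0,-0.15]},{"jaw":59,"delta_pos":[0.005,0.066,-0.004],"angular":[0,0,-0.19]},{"jaw":59,"delta_pos":[0.006,0.08,-0.004],"angular":[0,0,-0.23]},{"jaw":59,"delta_pos":[0.007,0.094,-0.004],"angular":[0,0,-0.27]}]'
```

```text
t: 11.6
position: [551.4, -22.8, -13.8]
orientation: [-0.001, -0.035, 0.999, -0.0]
force: [-0.2, 0.5, 0.6]
width: 0.59
grip_force: 0.2
```

```bash
python3 -m handwheel '[{"jaw":59,"delta_pos":[0.001,0.014,0],"angular":[0,0,-0.03]},{"jaw":59,"delta_pos":[0.002,0.028,0],"angular":[0,0,-0.06]},{"jaw":59,"delta_pos":[0.003,0.042,0],"angular":[0,0,-0.09]},{"jaw":59,"delta_pos":[0.004,0.056,0],"angular":[0,0,-0.12]},{"jaw":59,"delta_pos":[0.005,0.07,0],"angular":[0,0,-0.15]},{"jaw":59,"delta_pos":[0.006,0.084,0],"angular":[0,0,-0.167]},{"jaw":59,"delta_pos":[0.007,0.094,0],"angular":[0,0,-0.167]},{"jaw":59,"delta_pos":[0.007,0.099,0],"angular":[0,0,-0.167]}]'
```

```text
t: 12.4
position: [558.5, 76.3, -13.7]
orientation: [-0.001, 0.047, 0.999, -0.0]
force: [-0.1, -0.7, -0.5]
width: 0.591
grip_force: 0.2
```

```bash
cat > look.py <<'E'
from h import *
s=telemetry.get_state();print(s["position"],s["width"],s["force"])
im,d=camera("top");cv2.imwrite("pics/top_last.png",im)
for r in spotter.cut_out("top","brush"):
    P,u,v=world("top",d,r["pixels"]);t=P[(P[:,2]>26)&(P[:,2]<42)]
    if len(t)>3: print(round(r["p"],2),len(t),np.round(P.mean(0)),cv2.minAreaRect(t[:,:2].astype(np.float32)),im[v,u].mean(0).round())
print([(np.round(r["location"]),round(r["p"],2)) for r in spotter.pinpoint("top","brush")])
E
python3 look.py
```

```text
[558.51901044  76.32219453 -13.67322651] 0.5914859623626666 [-0.12199328 -0.71467665 -0.45716542]
0.79 471 [ 412. -237.   42.] ((410.807861328125, -238.7757110595703), (66.99063110351562, 118.14338684082031), 32.57954788208008) [43. 42. 40.]
0.74 64 [496. 398. 123.] ((493.84722900390625, 378.3639221191406), (39.44745635986328, 96.92012023925781), 80.00045013427734) [150. 149. 145.]
[(array([ 416., -239.,    2.]), 0.62)]
```

```bash
python3 -m handwheel '[{"jaw":75,"delta_pos":[0,0,0],"angular":[0,0,0]},{"jaw":80,"delta_pos":[0,0,0],"angular":[0,0,0]},{"jaw":80,"delta_pos":[0,0,0.02],"angular":[0,0,0]},{"jaw":80,"delta_pos":[0,0,0.06],"angular":[0,0,0]},{"jaw":30,"delta_pos":[0,0,0.09],"angular":[0,0,0]},{"jaw":22,"delta_pos":[-0.05,0.005,0.09],"angular":[0,0,0]},{"jaw":22,"delta_pos":[-0.1,0.01,0.09],"angular":[0,0,0]},{"jaw":22,"delta_pos":[-0.1,0.01,0.09],"angular":[0,0,0]}]'; python3 look.py
python3 - <<'E'
from h import *
from scipy.spatial.transform import Rotation as R
s=telemetry.get_state();M=R.from_quat(s["orientation"],scalar_first=True).as_matrix()
m=camera_model("wrist");K=np.array(m["camera_matrix"]);T=np.array(m["T_tool_cam"])
im,d=camera("wrist");cv2.imwrite("pics/w5.png",im)
v,u=np.nonzero(d>0);z=d[v,u];p=np.stack([(u-K[0,2])/K[0,0]*z,(v-K[1,2])/K[1,1]*z,z,0*z+1],1)
P=(p@T.T)[:,:3]@M.T+s["position"]
k=(P[:,2]>30)&(P[:,2]<41)&(np.hypot(P[:,0]-556,P[:,1]-76)<75)
if k.sum()>4: print("wrist",k.sum(),cv2.minAreaRect(P[k][:,:2].astype(np.float32)))
E
```

```text
t: 13.35
position: [452.1, 85.3, 75.4]
orientation: [-0.003, 0.048, 0.999, -0.0]
force: [0.6, 0.5, 0.4]
width: 0.482
grip_force: 0.0
[452.05226122  85.25336984  75.43111905] 0.48231958524199886 [0.62335141 0.4973515  0.3639077 ]
0.92 537 [ 411. -236.   41.] ((410.9866943359375, -238.58352661132812), (68.83624267578125, 118.83568572998047), 31.44442367553711) [43. 42. 41.]
0.86 543 [561.  76.  41.] ((561.330322265625, 75.3603744506836), (49.789302825927734, 77.557861328125), 84.64019775390625) [56. 56. 53.]
0.85 244 [402. -11.  34.] ((402.3966064453125, -4.418186187744141), (37.38300704956055, 58.6338996887207), 44.50154113769531) [ 73. 134.  51.]
[(array([554.,  80.,  -1.]), 0.89), (array([ 411., -241.,    1.]), 0.65), (array([392.,   9.,   3.]), 0.5)]
wrist 2026 ((541.0159301757812, 77.1858139038086), (48.322837829589844, 32.090396881103516), 84.17060089111328)
```

```bash
python3 -m handwheel '[{"jaw":22,"delta_pos":[0.02,-0.002,0],"angular":[0,0,0]},{"jaw":22,"delta_pos":[0.02,-0.002,0],"angular":[0,0,0]},{"jaw":22,"delta_pos":[0.02,-0.002,0],"angular":[0,0,0]},{"jaw":22,"delta_pos":[0.02,-0.002,-0.03],"angular":[0,0,0]},{"jaw":22,"delta_pos":[0.02,-0.002,-0.06],"angular":[0,0,0]},{"jaw":22,"delta_pos":[0.02,-0.002,-0.085],"angular":[0,0,0]},{"jaw":22,"delta_pos":[0.02,-0.002,-0.088],"angular":[0,0,0]},{"jaw":22,"delta_pos":[0.02,-0.002,-0.088],"angular":[0,0,0]}]'
```

```text
t: 14.35
position: [477.9, 83.6, -11.7]
orientation: [-0.001, 0.048, 0.999, -0.0]
force: [0.1, -0.1, -0.5]
width: 0.218
grip_force: 0.0
```

```bash
python3 -m handwheel '[{"jaw":22,"delta_pos":[0.01,-0.001,0],"angular":[0,0,0]},{"jaw":22,"delta_pos":[0.018,-0.002,0],"angular":[0,0,0]},{"jaw":22,"delta_pos":[0.026,-0.0025,0],"angular":[0,0,0]},{"jaw":22,"delta_pos":[0.034,-0.003,0],"angular":[0,0,0]},{"jaw":22,"delta_pos":[0.042,-0.004,0],"angular":[0,0,0]},{"jaw":22,"delta_pos":[0.05,-0.005,0],"angular":[0,0,0]},{"jaw":22,"delta_pos":[0.056,-0.0055,0],"angular":[0,0,0]},{"jaw":22,"delta_pos":[0.06,-0.006,0],"angular":[0,0,0]}]'; python3 look.py
```

```text
t: 15.15
position: [539.0, 77.6, -11.6]
orientation: [-0.0, 0.048, 0.999, -0.0]
force: [-1.3, 0.1, 0.3]
width: 0.22
grip_force: 0.4
[539.02861222  77.56391469 -11.62348031] 0.2200025601556256 [-1.33478658  0.13416216  0.27051509]
0.76 165 [635.  71.  34.] ((634.6925659179688, 67.41642761230469), (48.78662872314453, 27.1453914642334), 89.54439544677734) [87. 87. 84.]
0.68 492 [ 410. -237.   42.] ((410.9203186035156, -238.78598022460938), (67.84857177734375, 119.22521209716797), 31.19748878479004) [45. 45. 43.]
[(array([ 412., -238.,    0.]), 0.87), (array([600.,  74.,  -2.]), 0.51)]
```

```bash
python3 -m handwheel '[{"jaw":22,"delta_pos":[0.01,-0.001,0],"angular":[0,0,0]},{"jaw":22,"delta_pos":[0.02,-0.002,0],"angular":[0,0,0]},{"jaw":22,"delta_pos":[0.03,-0.003,0],"angular":[0,0,0]},{"jaw":22,"delta_pos":[0.04,-0.004,0],"angular":[0,0,0]},{"jaw":22,"delta_pos":[0.048,-0.005,0],"angular":[0,0,0]},{"jaw":22,"delta_pos":[0.054,-0.005,0],"angular":[0,0,0]},{"jaw":22,"delta_pos":[0.057,-0.0055,0],"angular":[0,0,0]},{"jaw":22,"delta_pos":[0.06,-0.006,0],"angular":[0,0,0]}]'
```

```text
t: 16.1
position: [598.4, 71.6, -11.7]
orientation: [-0.001, 0.048, 0.999, -0.0]
force: [-0.5, 0.5, 0.4]
width: 0.218
grip_force: 0.5
```

```bash
python3 -m handwheel '[{"jaw":22,"delta_pos":[0.002,0,0],"angular":[0,0,0]},{"jaw":22,"delta_pos":[0.004,0,0],"angular":[0,0,0]},{"jaw":22,"delta_pos":[0.005,-0.001,0],"angular":[0,0,0]},{"jaw":22,"delta_pos":[0.006,-0.001,0],"angular":[0,0,0]},{"jaw":22,"delta_pos":[0.007,-0.001,0],"angular":[0,0,0]},{"jaw":22,"delta_pos":[0.007,-0.001,0],"angular":[0,0,0]},{"jaw":22,"delta_pos":[0.007,-0.001,0],"angular":[0,0,0]},{"jaw":22,"delta_pos":[0.007,-0.001,0],"angular":[0,0,0]}]'
```

```text
t: 16.9
position: [604.1, 70.7, -11.8]
orientation: [-0.002, 0.048, 0.999, -0.0]
force: [-7.7, -0.1, 4.1]
width: 0.219
grip_force: 3.5
```

A steady 7.7 N at the predicted x means it is home against the bar. I back off and check.

```bash
python3 -m handwheel '[{"jaw":22,"delta_pos":[-0.01,0.001,0],"angular":[0,0,0]},{"jaw":22,"delta_pos":[-0.04,0.004,0],"angular":[0,0,0]},{"jaw":22,"delta_pos":[-0.06,0.006,0],"angular":[0,0,0]},{"jaw":22,"delta_pos":[-0.06,0.006,0.05],"angular":[0,0,0]},{"jaw":22,"delta_pos":[-0.09,0.009,0.1],"angular":[0,0,0]},{"jaw":22,"delta_pos":[-0.13,0.013,0.13],"angular":[0,0,0]},{"jaw":22,"delta_pos":[-0.15,0.015,0.13],"angular":[0,0,0]},{"jaw":22,"delta_pos":[-0.15,0.015,0.13],"angular":[0,0,0]}]'; python3 look.py; python3 - <<'E'
import cv2
im=cv2.imread("pics/top_last.png");cv2.imwrite("pics/final.png",cv2.resize(im[140:250,180:380],None,fx=4,fy=4,interpolation=cv2.INTER_CUBIC))
E
```

```text
t: 17.7
position: [452.9, 85.9, 119.4]
orientation: [0.0, 0.048, 0.999, 0.0]
force: [0.2, -0.5, -1.0]
width: 0.22
grip_force: 0.0
[452.86308302  85.86305586 119.37565445] 0.22025948598256895 [ 0.17138133 -0.51757214 -1.00233354]
0.84 261 [403. -10.  52.] ((402.3578796386719, -3.6981163024902344), (41.16905212402344, 63.73552322387695), 43.43925857543945) [ 72. 127.  52.]
0.83 568 [667.  65.  33.] ((666.8477783203125, 64.3634033203125), (49.881805419921875, 91.11546325683594), 85.27385711669922) [88. 88. 86.]
0.6 473 [ 411. -236.   43.] ((410.64801025390625, -238.041259765625), (67.07679748535156, 118.53092193603516), 31.807479858398438) [39. 38. 37.]
[(array([ 416., -241.,    2.]), 0.91), (array([667.,  66.,  -0.]), 0.85), (array([393.,   8.,   0.]), 0.76)]
```

View pics/final.png

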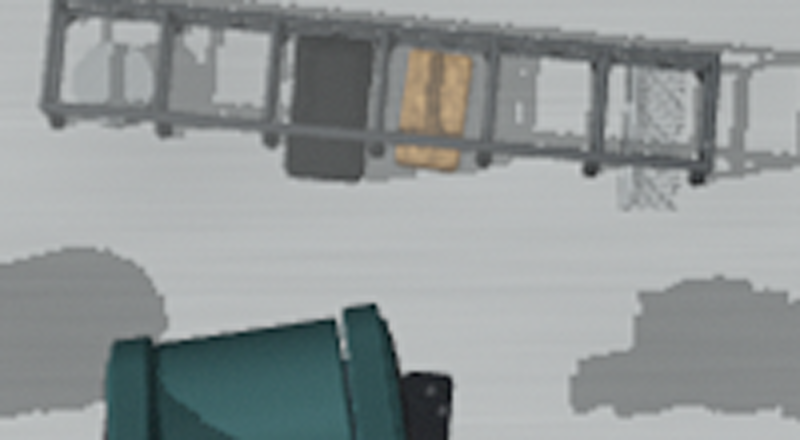

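The crop shows the brush at (330,105), squarely in the third gap and against the back bar. It measures (667,64.4) with yaw -0.08, against an expected home of (667,65). The tin, block and comb are undisturbed, so I hand in.

```bash
python3 -c "from bench import sign_off;print(sign_off())"
```

```text
the job is handed in; nothing more can be done
None
```

I ran one fingertip along the rail from the first gap to the third, then pushed the brush home against the back bar in the third gap and handed the job in; it gave no verdict, but the last picture shows the brush square in the gap and the tin, block and comb unmoved.

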